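# Close the steam cleaner's safety cap to its click

### The arm

A 6-joint arm with a two-finger parallel gripper is mounted at the origin on a cart in front of the work surface, level with it; the furniture and walls round the work are solid. World frame = base frame: x ahead of the robot, y to its left, z up, the work surface at z = 0. Lengths are in m, angles in degrees, forces in N, time in s.
With the tool pointing down it reaches from about 0.4 to 0.825 m from the base axis. Payload 7 kg.
Tool frame: the origin (TCP) lies at the very end of the fingers, on their centre line; the grasp point (between the pads) lies 19 mm behind it (ctrl.pinch_z is the distance from the TCP to the grasp point, in m); z points along the fingers, x is the direction in which the jaws open and shut, and the axes are right-handed (so a half turn about z gives the same grasp; the last joint's range is limited). The gripper opens to 88 mm and grips with 3 to 60 N. Pads are 19 mm wide; open, the fingers measure 130 mm over their backs; the gripper's body (78 mm by 193 mm) begins 47 mm behind the grasp point.
Start: joints at [88.127, 20.546, 0.682, 0, -70.136, -16.507], TCP at [0.213, 0.641, 0.227] pointing down, gripper open.
Joint ranges: [-176.03, 176.03], [-82.01, 121.73], [-58.28, 71.71], [-173.87, 95.51], [-174.79, -0.11], [-173.66, 173.66]. Speed limits (degrees/s): [136.94, 136.94, 172.46, 180, 180, 180].

### API

Orientations are given as [roll, pitch, yaw] about the fixed x, y, z axes, in that order (R = Rz(yaw) Ry(pitch) Rx(roll)).
In Python, from plant import ctrl gives the robot as it stands.
- The arm moves only by the tool carry_out, never from a script. Its argument "increments" is a list of rows, each a list of 7 numbers: the turn, a rotation vector about the world's x, y, z in degrees, then the shift along the world's x, y, z in mm, then the closure, from 0 (fully open) to 1 (shut). In form: [[ax, ay, az, dx, dy, dz, grip], ...]. A call has 1 to 20 rows; each row is the pose to reach, as a shift and turn from the pose commanded when the call began; what a row does not reach only later rows make up. A row lasts 1/8 s, in which the tool goes at most 62.5 mm and 10.7 degrees, less where a joint would pass 70% of its speed; a pose out of reach is approached as far as the arm can. A call with a gripper value outside its range is refused whole. The fingers move at their own pace and stop on an object; the grip force is fixed at half the most. Time passes only in rows, so rows that repeat a pose let the fingers close. It gives the time, the measured TCP pose, the force and the opening at its end, in the units of the state.
- ctrl.get_obs(): the state, without advancing time (a new reading comes with each control period).
- ctrl.snapshot(name): name is "scene" or "top"; returns a dict with "pixels" (480x640x3 uint8, blue, green, red), "intrinsics" (3x3 intrinsics, pixels), "rvec" (rotation vector, rad) and "tvec" (3), from world to camera coordinates, as OpenCV has them. Camera axes: x right, y down, z forward; pixel columns grow to the right and rows downward; lengths in m; the calibration is good to about 2 mm. A picture is of the moment at which its call begins. There is no depth.
- ctrl.close_job(): hands the job in, once; it reports no verdict.
Trained networks look in a picture, given as the dict that the camera call returned (one of the last four; its "shot" number tells which), for a name from the list of things; names that differ only in an ending like _2 or _b are one class to them, and where a whole thing is asked for, a point or a joint stands for the part that bears it (a point fixed in the world has none). Each returns a list of dicts, best first, with "confidence" (0 to 1); they miss things now and then, are a little off and sometimes report something else, mostly with a low value. They report only what shows in the picture. A call takes as long as a camera call. They do not tell look-alikes from the thing itself.
- ctrl.search_frame(picture, label): "centre" ([x, y, z] in m, in world coordinates, good to about 4 mm: the middle of the surface that is visible of it).
- ctrl.outline_of(picture, label): "pixels" (480x640 bool, what is visible of it).
The state is a dict: "clock": time; "joint_pos": joint angles; "qvel": joint speeds; "tau": joint torques, N m; "tool_pos": TCP position; "orientation": TCP orientation; "force": force on the tool from outside, world axes, zero at the start; "moment": the same for the moment, N m; "opening": finger opening in m.
Only numpy, scipy, OpenCV 4.12 (cv2) and the standard library are available. Lean on these libraries where they do the work, as an engineer would, in place of code of your own. Each camera call takes 0.05 s, during which the arm holds its last target. There are 200 camera calls.

### The job

The steam cleaner has just been refilled. Take its blue filler cap, set its lugs into the slots of the filler neck, press it gently down against the sprung seal and turn it clockwise until its torque ratchet clicks. Stop at the first or second click, let go with the cap locked in the neck, and leave the other things on the table where they are.

Things in the scene. Friction and masses are not known exactly. Their poses are not given: they have to be found in the camera images.
- cap: The loose cap, standing on the table on its plug, 58 mm high, about 0.18 kg. A blue ribbed disc 58 mm across (20 to 34 mm above the origin) carries a blue grip bar 50 x 14 mm (34 to 58 mm above the origin) with a white line on top. Below the disc a white plug, 26 mm across, 20 mm long. Origin: centre of the plug's foot; x along the bar, z up.
- cap_grip (a point): Middle of the cap's grip bar, 46 mm above the cap's origin; the bar runs along this point's x. Pinch the bar across its 14 mm width.
- cap_lugs (a point): On the cap's axis, level with the tops of the plug's two white lugs: 14.2 mm above the plug's foot, 5.8 mm below the disc. The lugs stick out along this point's +x and -x to 20.5 mm from the axis; they are 10 mm wide, 4 mm high. The plug turns inside the disc only through the ratchet; at the start the lugs lie along the grip bar.
- cap_ratchet (a joint): How far the disc has slipped clockwise past the plug, rad; 0 at the start, 0.314 a click. With the plug held, turning the disc meets a moment rising from 0.08 to about 0.2 N m, then clicks over 0.2 to 0.26 rad into a notch and the moment falls away; let go earlier, it slides back to the last notch. A plug that is free to turn takes about 0.02 N m. Anticlockwise the ratchet does not slip.
- neck: Steel filler neck on the steam cleaner, 52 mm across, rim 112 mm above the table and 26 mm above the housing's top. Origin: centre of the rim's upper face. The rim is 4 mm thick with a bore of 32 mm and two slots for the lugs along this frame's +x and -x, 13 mm wide (2 mm or 6 degrees free beside each lug), marked blue outside. In the slots the cap first rests on a sprung seal, its origin 12 mm below the rim.
- neck_seat (a point): 20 mm below the rim's centre: where the cap's origin comes when it is pressed fully down and the disc meets the rim. The seal's spring resists with about 2 N at first and 12 N here. The lugs are then 1.8 mm clear below the rim's 4 mm and can turn clockwise under it, not anticlockwise. Pressed too little, they jam in the slots and the ratchet clicks falsely.
- neck_lock (a point): 18.2 mm below the rim's centre: where the cap's origin stays after letting go, when the seal has lifted the turned lugs against the rim's underside. An unseen hard stop, set differently on every machine, ends the lugs' turn somewhere between 20 and 95 degrees clockwise of the slots; only from there on does the ratchet click.
- steam_cleaner: Table-top steam cleaner, fixed: white and grey housing 86 mm high, gauge and switch in front, grey carrying handle at its right end, 134 mm high, 105 mm from the neck. Origin: on the table below the neck's centre; x points away from the gauge side; the housing reaches 75 mm to -x, 85 to +x, 135 to -y, 90 to +y. The neck's frame is turned 0.873 rad anticlockwise from this one.
- sauce_cup_0: Bystander: small steel sauce cup, 66 mm across, 36 mm high; origin at the centre of its foot.
- sauce_cup_1: Bystander: second small steel sauce cup, 66 mm across, 36 mm high; origin at the centre of its foot.
- kitchen_timer: Bystander: round white wind-up timer with a red grip, 66 mm across, 42 mm high; origin at the centre of its foot.
Mind the look-alikes: they are no part of the job. There is more than one size of the cap; the one meant has the size given above.

How it is judged (in metres and radians):
On the way:
1. the cap has been pressed down and its lugs have turned in under the neck's rim, before any click (horizontal distance between cap_lugs and neck below 0.004 m and z of cap_lugs in the frame of neck below -0.003 m and angle between the x axis of cap_lugs and the x axis of neck, either way round above 0.17 rad and value of joint cap_ratchet below 0.2 rad), for 0.05 s.
At the end, for the whole second after the job is handed in: The cap stands upright (within 0.1 rad) and at rest in the neck, its axis within 4 mm of the neck's, its lugs locked under the rim (lug tops at least 2.5 mm below the top of the rim and turned at least 0.17 rad away from the slots), and its ratchet rests one or two clicks on (0.24 to 0.72 rad) (horizontal distance between cap_lugs and neck below 0.004 m and z of cap_lugs in the frame of neck below -0.0025 m and angle between the x axis of cap_lugs and the x axis of neck, either way round above 0.17 rad and angle between cap's own z axis and vertical below 0.1 rad and value of joint cap_ratchet between 0.24 and 0.72 rad and linear speed of cap below 0.02 m/s); the robot touches nothing.
It fails at once if the ratchet is driven past a second click (beyond 0.90 rad) (value of joint cap_ratchet above 0.9 rad).
It fails at once if the cap is forced against the steam cleaner with more than 50 N (contact force between cap and steam_cleaner above 50 N).
It fails at once if a sauce cup or the timer is moved by more than 20 mm (distance of any of sauce_cup_0, sauce_cup_1, kitchen_timer from where it was at the start of the episode above 0.02 m).
It also fails if it takes over 72 s, if anything falls off the work surface, if the arm or the gripper's body presses on something with over 40 N, if the wrist force passes 120 N, or if a joint passes its speed limit or range.

## Working session

There is one attempt and no reset: what is moved stays moved. The work goes in short steps, Python scripts to look and compute and a tool call to move; the robot and the scene stay as the last step left them, time stands still between calls to the robot, and variables do not carry over. Pictures are saved under pics/ and viewed, about 8 in all and at most 12, crops included, and the job is handed in when it is done.

Besides the shell and the picture viewer there is one more tool, called as a command line: name --pt "numbers of a row" for each row, then --argument value for the rest. carry_out: Moves the arm, as the interface text tells. Its arguments: {"type":"object","properties":{"increments":{"type":"array"}},"required":["increments"]}

```bash
mkdir -p pics; cat > h.py <<'E'
from plant import ctrl
import numpy as np, cv2
def cam(p):
    return np.array(p["intrinsics"],float),np.array(p["rvec"],float),np.array(p["tvec"],float)
def proj(p,X):
    K,r,t=cam(p); return cv2.projectPoints(np.array(X,float).reshape(-1,3),r,t,K,None)[0].reshape(-1,2)
def ray(p,uv,z):
    K,r,t=cam(p); R=cv2.Rodrigues(r)[0]; c=-R.T@t.ravel()
    uv=np.array(uv,float).reshape(-1,2); d=(np.linalg.inv(K)@np.c_[uv,np.ones(len(uv))].T).T@R
    return c+d*((z-c[2])/d[:,2])[:,None]
E
python3 - <<'E'
from h import *
im=[]
for n in("scene","top"):
    p=ctrl.snapshot(n); cv2.imwrite(f"pics/{n}0.png",p["pixels"])
    K,r,t=cam(p); print(n,K[0,0],(-cv2.Rodrigues(r)[0].T@t.ravel()).round(3))
    for l in("cap","neck","steam_cleaner","sauce_cup_0","kitchen_timer"):
        for d in ctrl.search_frame(p,l):
            c=np.array(d["centre"]);print(l,round(d["confidence"],2),c.round(3),proj(p,c).round(0))
o=ctrl.get_obs();print(o)
E
```

```text
scene 588.6580269967868 [ 0.032 -0.311  0.906]
cap 0.76 [0.41  0.316 0.031] [[230. 255.]]
cap 0.6 [0.52  0.25  0.043] [[296. 242.]]
neck 0.56 [0.646 0.057 0.106] [[419. 243.]]
steam_cleaner 0.97 [0.611 0.016 0.086] [[422. 274.]]
sauce_cup_0 0.69 [0.415 0.07  0.014] [[320. 341.]]
sauce_cup_0 0.68 [0.438 0.18  0.018] [[288. 294.]]
kitchen_timer 0.91 [0.636 0.31  0.031] [[318. 201.]]
top 537.6275075955265 [0.37  0.2   0.913]
cap 0.97 [0.527 0.252 0.042] [[292. 243.]]
cap 0.62 [0.412 0.319 0.035] [[245. 311.]]
neck 0.86 [0.646 0.062 0.106] [[418. 170.]]
steam_cleaner 0.62 [0.633 0.047 0.089] [[425. 182.]]
sauce_cup_0 0.89 [0.436 0.166 0.008] [[339. 304.]]
sauce_cup_0 0.71 [0.411 0.061 0.005] [[401. 324.]]
sauce_cup_0 0.45 [0.416 0.318 0.031] [[246. 308.]]
kitchen_timer 0.78 [0.643 0.316 0.029] [[261. 176.]]
{'clock': 0.6, 'joint_pos': array([ 8.81247534e+01,  2.05442373e+01,  6.80450809e-01,  1.06813248e-03,
       -7.01347891e+01, -1.65056543e+01]), 'qvel': array([ 0.03105645, -0.00275306, -0.06199979, -0.0028658 ,  0.08327698,
        0.05993021]), 'tau': array([ 1.51877985e-04, -5.81990576e+01,  2.93182218e+01,  6.99961826e+00,
        1.24570631e-02, -2.59359911e-05]), 'tool_pos': array([0.21288077, 0.64052446, 0.22657711]), 'orientation': array([-1.79999441e+02,  1.65106584e-03, -1.08380538e+02]), 'force': array([0.85127089, 0.47079981, 0.05409953]), 'moment': array([ 0.0294856 , -0.0092212 , -0.01902491]), 'opening': 0.08725441085959243}
```

View pics/scene0.png

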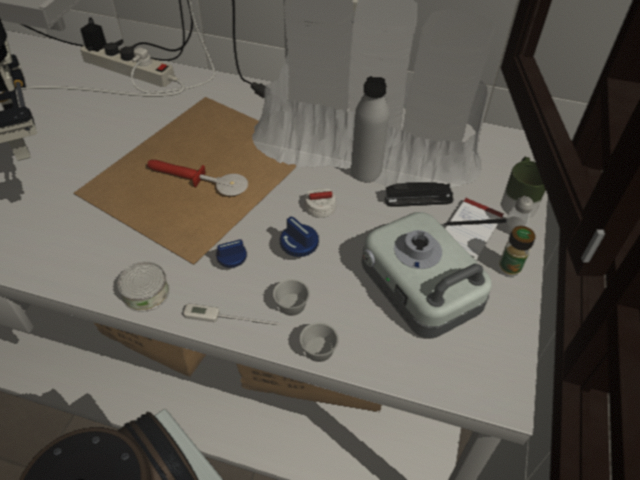

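View pics/top0.png

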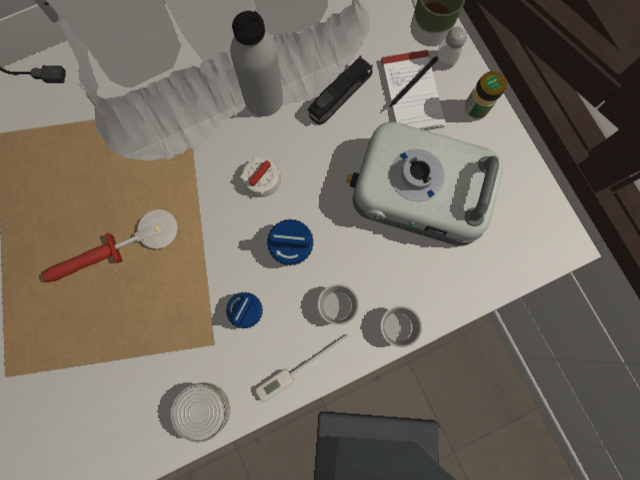

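The first view shows two blue caps: a big one at top (290,241) and a small one at (244,310). The neck is at top (418,172), with its blue slot marks at about (404,156) and (431,193). The sauce cups, the timer (red) and the pizza cutter are clearly different things. At about 0.88 m, 46 px is 75 mm and 36 px is 59 mm, so the small one fits the 58 mm cap. I'll check this in one crop.

```bash
python3 - <<'E'
from h import *
p=ctrl.snapshot("top"); a=p["pixels"]
for d in ctrl.outline_of(p,"cap"):
    m=d["pixels"].astype(np.uint8); c=cv2.findContours(m,0,2)[0]; c=max(c,key=cv2.contourArea)
    (u,v),r=cv2.minEnclosingCircle(c); print(d["confidence"],u,v,r,cv2.fitEllipse(c), "diam mm at z=.034",r*2/537.6*.879*1000)
s=lambda x,y,w:cv2.resize(a[y-w:y+w,x-w:x+w],(400,400),interpolation=cv2.INTER_CUBIC)
cv2.imwrite("pics/crop1.png",np.hstack([s(244,310,25),s(418,174,25)]))
# marks: white-line pixels, blue marks near neck
hsv=cv2.cvtColor(a,cv2.COLOR_BGR2HSV)
b=cv2.inRange(hsv,(105,100,30),(130,255,255))
n,l,st,ce=cv2.connectedComponentsWithStats(b)
for i in range(1,n):
    if st[i,4]>6: print(st[i],ce[i].round(1),ray(p,ce[i],.105).round(4))
E
```

```text
0.87 244.0801239013672 309.6041564941406 18.27881622314453 ((244.14398193359375, 309.54931640625), (34.92632293701172, 35.729671478271484), 41.2528076171875) diam mm at z=.034 59.77336108684539
0.8 289.9468078613281 241.01063537597656 23.140806198120117 ((290.046142578125, 241.1737060546875), (44.61088562011719, 45.12069320678711), 73.8233642578125) diam mm at z=.034 75.67250241126332
[401 153   6   6  24] [403.5 155.5] [[0.6695 0.0847 0.105 ]]
[428 190   6   7  25] [430.2 192.9] [[0.6113 0.0407 0.105 ]]
[ 267  220   46   45 1410] [290.  241.3] [[0.5184 0.2518 0.105 ]]
[226 293  36  35 866] [244.5 310.4] [[0.409  0.3105 0.105 ]]
```

View pics/crop1.png

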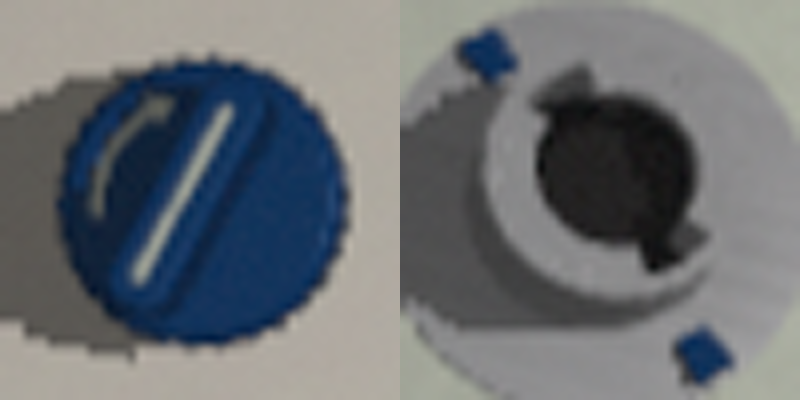

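The left crop shows the small cap with its bar from about (225,110) to (135,280), and the arrow on the disc. The right crop shows the rim with slots at (565,85) and (680,245). The 59.8 mm measurement confirms the small cap is the one meant. Next I fit both poses.

```bash
cat > fit.py <<'E'
from h import *
from scipy.optimize import differential_evolution
from scipy.ndimage import map_coordinates
g=np.stack(np.meshgrid(np.arange(-25.5,26,1),np.arange(-25.5,26,1)),-1).reshape(-1,2)/1000
r=np.hypot(*g.T); slot=(abs(g[:,1])<.0065)&(abs(g[:,0])<.021)
hole=(r<.016)|slot; rim=(~hole)&(r<.0255)&(r>.0165)
def smp(p,X): 
    uv=proj(p,X); return map_coordinates(cv2.cvtColor(p["pixels"],6).astype(float),[uv[:,1],uv[:,0]],order=1)
def at(q,g,z):
    c,s=np.cos(q[2]),np.sin(q[2]); return np.c_[q[0]+c*g[:,0]-s*g[:,1],q[1]+s*g[:,0]+c*g[:,1],np.full(len(g),z)]
def neck(ps):
    def f(q):
        e=0
        for p in ps:
            v=smp(p,at(q,g,.112)); e+=v[hole].mean()-v[rim].mean()+.5*v[rim].std()
        return e
    R=differential_evolution(f,[(.625,.665),(.04,.085),(.0,np.pi)],seed=1,tol=1e-6); return R.x,R.fun
def line(p,near,z,rad=.024):
    a=p["pixels"].astype(int); m=np.zeros(a.shape[:2],np.uint8)
    c=proj(p,near)[0]; e=proj(p,[near[0]+rad,near[1],near[2]])[0]; cv2.circle(m,tuple(int(round(x)) for x in c),int(np.hypot(*(e-c))),1,-1)
    w=(m>0)&(a[:,:,2]>95)
    n,l,st,ce=cv2.connectedComponentsWithStats(w.astype(np.uint8)); i=1+np.argmax(st[1:,4])
    v,u=np.nonzero(l==i); X=ray(p,np.c_[u,v],z)[:,:2]; k=X.mean(0); d=np.linalg.svd(X-k)[2][0]
    t=(X-k)@d; return ((t.max()+t.min())/2*d+k).round(4),np.degrees(np.arctan2(d[1],d[0]))%180,np.ptp(t),len(u)
E
python3 - <<'E'
from fit import *
P={n:ctrl.snapshot(n) for n in("top","scene")}
for n in P:
    q,e=neck([P[n]]);print(n,q.round(4),np.degrees(q[2]),e)
q,e=neck(list(P.values()));print("both",q.round(4),np.degrees(q[2]),e)
p=P["top"];M=ray(p,[[403.5,155.5],[430.2,192.9]],.087);print("marks",M.round(4),M.mean(0).round(4),np.degrees(np.arctan2(*(M[0]-M[1])[1::-1])))
print("cap disc centre",ray(p,[244.1,309.6],.034))
for n in P: print(line(P[n],[.409,.3155,.058],.058))
for d in ctrl.outline_of(P["scene"],"cap"): 
    v,u=np.nonzero(d["pixels"]);print(d["confidence"],u.mean(),v.mean(),ray(P["scene"],[u.mean(),v.mean()],.032))
E
```

```text
top [0.6454 0.0595 0.6368] 36.48366108863559 -87.78504724317294
scene [0.6467 0.0571 0.6243] 35.77064066951355 -54.73741896910762
both [0.6459 0.059  0.6391] 36.62009903058389 -133.99126976417563
marks [[0.6762 0.0822 0.087 ]
 [0.6167 0.0372 0.087 ]] [0.6464 0.0597 0.087 ] 37.11666984271288
cap disc centre [[0.41357948 0.32091633 0.034     ]]
(array([0.4139, 0.322 ]), np.float64(157.3043635358109), np.float64(0.03672352810896441), 38)
(array([0.4162, 0.334 ]), np.float64(160.55043019911793), np.float64(0.03762575688962827), 103)
0.83 231.33384379785605 253.07656967840734 [[0.41532649 0.31863697 0.032     ]]
0.55 297.3726708074534 238.28837622005324 [[0.53417866 0.26143714 0.032     ]]
0.49 417.6514423076923 244.86778846153845 [[0.69701438 0.09022324 0.032     ]]
```

```bash
python3 - <<'E'
from h import *
p=ctrl.snapshot("top")
X=ray(p,[[246.6,298.3],[235.4,319.6]],.058);d=X[0]-X[1];print(X.mean(0),np.degrees(np.arctan2(d[1],d[0])),np.hypot(*d[:2]))
E
```

```text
[0.41310457 0.32258215 0.058     ] -22.307479502897298 0.037265773869260915
```

carry_out --pt "0 0 -2 50 -80 -20 0" --pt "0 0 -3 80 -125 -40 0" --pt "0 0 -4.2 110 -175 -60 0" --pt "0 0 -4.2 140 -222 -80 0" --pt "0 0 -4.2 170 -270 -100 0" --pt "0 0 -4.2 190 -302 -115 0" --pt "0 0 -4.2 201 -319.3 -127 0" --pt "0 0 -4.2 201 -319.3 -127 0" --pt "0 0 -4.2 201 -319.3 -127 0" --pt "0 0 -4.2 201 -319.3 -127 0"

```text
clock: 2.15
tool_pos: [0.4138, 0.3225, 0.1002]
orientation: [-180.0, 0.1, -112.5]
force: [-0.1, 1.0, -0.2]
opening: 0.0878
```

carry_out --pt "0 0 0 0 0 -20 0" --pt "0 0 0 0 0 -40 0" --pt "0 0 0 0 0 -55 0" --pt "0 0 0 0 0 -63 0" --pt "0 0 0 0 0 -63 0" --pt "0 0 0 0 0 -63 0"

```text
clock: 2.9
tool_pos: [0.4141, 0.3217, 0.0371]
orientation: [-180.0, 0.0, -112.6]
force: [-0.4, -0.0, -0.4]
opening: 0.0873
```

```bash
python3 - <<'E'
from h import *
o=ctrl.get_obs();print(o["tool_pos"],o["force"],o["joint_pos"])
a=ctrl.snapshot("top")["pixels"];b=ctrl.snapshot("scene")["pixels"]
s=lambda a,x,y,w:cv2.resize(a[y-w:y+w,x-w:x+w],(400,400),interpolation=cv2.INTER_CUBIC)
cv2.imwrite("pics/pre.png",np.hstack([s(a,244,310,50),s(b,231,253,50)]))
E
```

```text
[0.41412087 0.32166225 0.03707801] [-0.4053694  -0.01112755 -0.40283017] [ 5.92994561e+01  1.83332794e+01 -3.15967461e+01  1.31426084e-02
 -4.00218976e+01  8.12162062e+00]
```

View pics/pre.png

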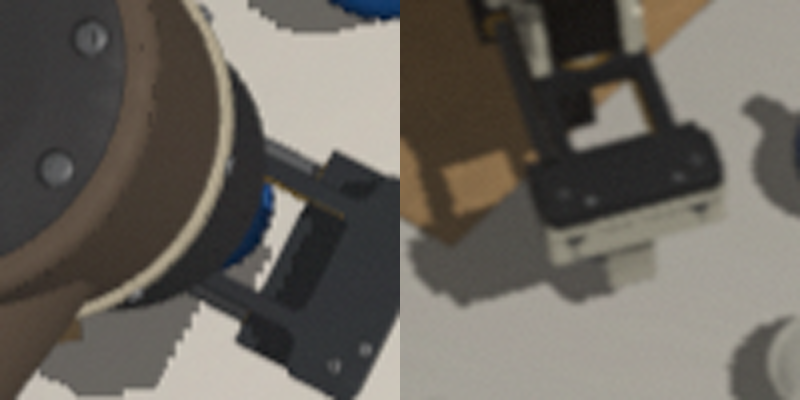

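The wrist hides the cap in both views, but the jaws straddle the cap's position with no contact force. Closing now.

carry_out --pt "0 0 0 0 0 0 0.5" --pt "0 0 0 0 0 0 1" --pt "0 0 0 0 0 0 1" --pt "0 0 0 0 0 0 1" --pt "0 0 0 0 0 0 1" --pt "0 0 0 0 0 0 1" --pt "0 0 0 0 0 0 1" --pt "0 0 0 0 0 0 1"

```text
clock: 4.0
tool_pos: [0.4139, 0.3213, 0.0366]
orientation: [-180.0, 0.0, -112.6]
force: [-1.7, -3.3, 0.2]
opening: 0.0138
```

carry_out --pt "0 0 0 0 0 30 1" --pt "0 0 0 0 0 80 1" --pt "0 0 0 0 0 130 1" --pt "0 0 5 30 -34 165 1" --pt "0 0 13 65 -73 183 1" --pt "0 0 22 100 -112 183 1" --pt "0 0 31 135 -151 183 1" --pt "0 0 40 165 -186 183 1" --pt "0 0 48 195 -220 183 1" --pt "0 0 55 215 -243 183 1" --pt "0 0 59.8 228 -257 183 1" --pt "0 0 59.8 232 -262 183 1" --pt "0 0 59.8 232 -262 183 1" --pt "0 0 59.8 232 -262 183 1" --pt "0 0 59.8 232 -262 183 1" --pt "0 0 59.8 232 -262 183 1"

```text
clock: 6.0
tool_pos: [0.6457, 0.0597, 0.2198]
orientation: [-180.0, -0.0, -52.8]
force: [-0.0, 0.3, -1.7]
opening: 0.0136
```

```bash
python3 - <<'E'
from h import *
o=ctrl.get_obs();print(o["tool_pos"],o["orientation"],o["force"],o["moment"],o["joint_pos"])
P=[ctrl.snapshot("top"),ctrl.snapshot("scene")]
T=o["tool_pos"]
ims=[]
for p in P:
    for d in ctrl.search_frame(p,"cap"): print(d["confidence"],np.round(d["centre"],4))
    c=proj(p,T)[0].astype(int); y=min(max(c[1],60),420); x=min(max(c[0],60),580)
    print(c); a=p["pixels"]; ims.append(cv2.resize(a[y-60:y+60,x-60:x+60],(400,400),interpolation=cv2.INTER_CUBIC))
cv2.imwrite("pics/hov.png",np.hstack(ims))
E
```

```text
[0.64566985 0.05972313 0.21981319] [-1.79979677e+02 -3.34439144e-03 -5.27519363e+01] [-0.03872601  0.25232535 -1.71718273] [-0.07048587 -0.06749847 -0.01374975] [ 2.24886223e+01  1.82926251e+01 -3.50363099e+00 -2.09350915e-03
 -6.81832391e+01  1.04760220e+02]
[434 144]
0.89 [0.6276 0.0532 0.2135]
0.71 [0.52   0.2482 0.044 ]
[427 197]
```

View pics/hov.png

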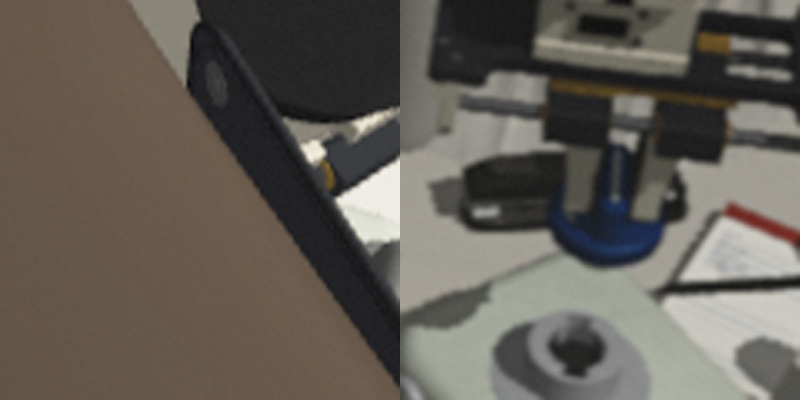

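The scene crop shows the cap held upright at about (607,215), above the neck at (578,345). The arm blocks the top view. I'll fit the held disc's outline to get its offset from the TCP.

```bash
cat > disc.py <<'E'
from fit import *
from scipy.optimize import least_squares
def disc(p,x0,z0):
    a=p["pixels"]; hsv=cv2.cvtColor(a,cv2.COLOR_BGR2HSV); c=proj(p,[x0[0],x0[1],z0+.027])[0]
    b=cv2.inRange(hsv,(105,90,20),(130,255,255)); n,l,st,ce=cv2.connectedComponentsWithStats(b)
    i=min((k for k in range(1,n) if st[k,4]>150),key=lambda k:np.hypot(*(ce[k]-c)))
    ct=max(cv2.findContours((l==i).astype(np.uint8),0,1)[0],key=cv2.contourArea)[:,0].astype(float)
    vm=c[1]+1; ct=ct[ct[:,1]>vm]
    t=np.linspace(0,2*np.pi,120)
    def f(q):
        X=np.vstack([np.c_[q[0]+.029*np.cos(t),q[1]+.029*np.sin(t),0*t+z0+h] for h in(.020,.034)])
        h=cv2.convexHull(proj(p,X).astype(np.float32))
        return [cv2.pointPolygonTest(h,(float(u),float(v)),True)-.5 for u,v in ct]
    r=least_squares(f,x0,diff_step=1e-4,loss="soft_l1"); return r.x,np.std(r.fun),len(ct)
E
python3 - <<'E'
from disc import *
o=ctrl.get_obs();T=o["tool_pos"]; p=ctrl.snapshot("scene")
for dz in(-.001,0,.001): 
    q=disc(p,T[:2],T[2]-.0366+dz);print(dz,q,(q[0]-T[:2])*1000)
q,e=neck([p]);print(q,np.degrees(q[2]))
E
```

```text
-0.001 (array([0.65382746, 0.06205222]), np.float64(3.2023641729353476), 59) [8.00933072 2.66776726]
0 (array([0.65388544, 0.06187487]), np.float64(3.6353192686742233), 67) [8.06731774 2.4904193 ]
0.001 (array([0.65304925, 0.0613911 ]), np.float64(3.636725059496573), 67) [7.23112186 2.00664456]
[0.64673378 0.05717709 0.62316198] 35.704551148780006
```

```bash
sed -i 's/ct=max(cv2.findContours.*/ct=max(cv2.findContours((l==i).astype(np.uint8),0,1)[0],key=cv2.contourArea); hm=np.zeros(b.shape,np.uint8); cv2.fillConvexPoly(hm,cv2.convexHull(ct),1); ct=cv2.findContours(hm,0,1)[0][0][:,0].astype(float)/; s/vm=c\[1\]+1/vm=c[1]+3/; s/ return r.x,/; print(st[i],c); return r.x,/; s/; print(st\[i\],c); return/; print(st[i],c.round(1),np.round(r.fun,1)); return/; s/least_squares(f,x0,diff_step=1e-4/least_squares(f,x0,diff_step=2e-3/' disc.py; sed -i 's/; ; print/; print/' disc.py
python3 - <<'E'
from disc import *
o=ctrl.get_obs();T=o["tool_pos"]; p=ctrl.snapshot("scene")
q=disc(p,T[:2],T[2]-.0366);print(q,(q[0]-T[:2])*1000)
t=np.linspace(0,6.28,90);a=cv2.resize(p["pixels"][150:250,370:490],None,fx=5,fy=5,interpolation=2)
for c,col in((T[:2],(0,255,255)),(q[0],(0,0,255))):
  for h in(.02,.034):
    uv=proj(p,np.c_[c[0]+.029*np.cos(t),c[1]+.029*np.sin(t),0*t+T[2]-.0366+h]); cv2.polylines(a,[np.int32((uv-[370,150]+.5)*5)],True,col,1)
cv2.imwrite("pics/disc.png",a)
E
```

```text
Traceback (most recent call last):
  File "disc.py", line 14
    r=least_squares(f,x0,diff_step=2e-3,loss="soft_l1");; print(st[i],c.round(1),np.round(r.fun,1)); return r.x,np.std(r.fun),len(ct)
                                                        ^
SyntaxError: invalid syntax
```

```bash
sed -i 's/;; print/; print/' disc.py
python3 - <<'E'
from disc import *
o=ctrl.get_obs();T=o["tool_pos"]; p=ctrl.snapshot("scene")
q=disc(p,T[:2],T[2]-.0366);print(q,(q[0]-T[:2])*1000)
t=np.linspace(0,6.28,90);a=cv2.resize(p["pixels"][150:250,370:490],None,fx=5,fy=5,interpolation=2)
for c,col in((T[:2],(0,255,255)),(q[0],(0,0,255))):
  for h in(.02,.034):
    uv=proj(p,np.c_[c[0]+.029*np.cos(t),c[1]+.029*np.sin(t),0*t+T[2]-.0366+h]); cv2.polylines(a,[np.int32((uv-[370,150]+.5)*5)],True,col,1)
cv2.imwrite("pics/disc.png",a)
E
```

```text
[413 191  33  25 383] [427.2 201.8] [ 0.2  0.6  0.9  1.   0.9  0.8  0.5  0.1  0.6  0.1 -0.5 -0.2 -0.9 -0.7
 -0.5 -0.3 -0.2 -0.1 -0.1 -0.1 -0.2 -0.3 -0.4 -0.6  0.1 -0.2 -0.6 -0.1
  0.3  0.5  0.5  0.3  0.8  0.3  0.5  0.8]
(array([0.65203237, 0.05978274]), np.float64(0.5049182747870734), 36) [6.20151833 0.49559193]
```

View pics/disc.png

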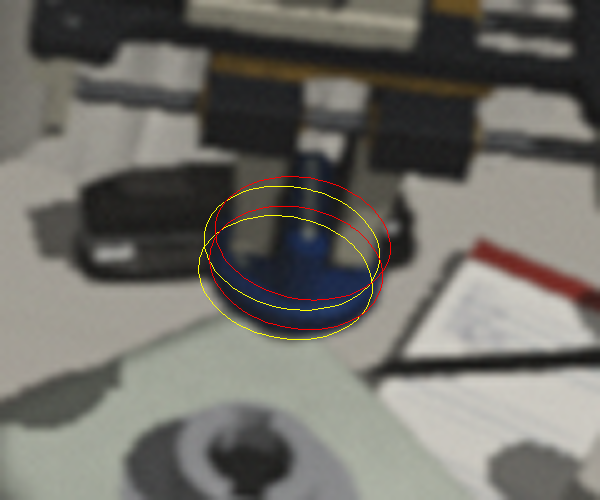

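The fit suggests the cap sits off the TCP, but this camera may be biased. A half turn in the air separates the two, since the offset flips and the bias doesn't.

carry_out --pt "0 0 -10 0 0 0 1" --pt "0 0 -20 0 0 0 1" --pt "0 0 -30 0 0 0 1" --pt "0 0 -40 0 0 0 1" --pt "0 0 -50 0 0 0 1" --pt "0 0 -60 0 0 0 1" --pt "0 0 -70 0 0 0 1" --pt "0 0 -80 0 0 0 1" --pt "0 0 -90 0 0 0 1" --pt "0 0 -100 0 0 0 1" --pt "0 0 -110 0 0 0 1" --pt "0 0 -120 0 0 0 1" --pt "0 0 -130 0 0 0 1" --pt "0 0 -140 0 0 0 1" --pt "0 0 -150 0 0 0 1" --pt "0 0 -160 0 0 0 1" --pt "0 0 -170 0 0 0 1" --pt "0 0 -179.9 0 0 0 1" --pt "0 0 -179.9 0 0 0 1" --pt "0 0 -179.9 0 0 0 1"

```text
clock: 8.8
tool_pos: [0.6459, 0.0592, 0.2196]
orientation: [180.0, 0.0, 127.5]
force: [0.7, 0.4, -1.4]
opening: 0.0139
```

```bash
python3 - <<'E'
from disc import *
o=ctrl.get_obs();T=o["tool_pos"];print(o["clock"],T,o["orientation"],o["joint_pos"][5]); p=ctrl.snapshot("scene")
q=disc(p,T[:2],T[2]-.0366);print(q,(q[0]-T[:2])*1000)
E
```

```text
8.8 [0.64587063 0.05922012 0.21957756] [1.79998699e+02 7.31751472e-04 1.27534311e+02] -74.90578072153365
[413 189  33  27 369] [427.3 201.9] [ 1.   0.5  0.7  0.8  0.8  0.6  0.3 -0.   0.4 -0.1  0.3 -0.4 -0.1 -0.8
 -0.7 -0.5 -0.4 -0.3 -0.3 -0.3 -0.3 -0.4 -0.6  0.2 -0.  -0.3  0.2 -0.2
  0.2  0.4  0.5  0.3  0.8  0.3  0.5  0.8]
(array([0.65243268, 0.05997282]), np.float64(0.47856385275388286), 36) [6.56205327 0.75270379]
```

The offset is the same after the half turn, so it is camera bias and the cap is centred in the jaws to about 0.2 mm. Turning back and lowering to just above the rim.

carry_out --pt "0 0 10 0 0 0 1" --pt "0 0 20 0 0 0 1" --pt "0 0 30 0 0 0 1" --pt "0 0 40 0 0 0 1" --pt "0 0 50 0 0 0 1" --pt "0 0 60 0 0 0 1" --pt "0 0 70 0 0 0 1" --pt "0 0 80 0 0 0 1" --pt "0 0 90 0 0 0 1" --pt "0 0 100 0 0 -10 1" --pt "0 0 110 0 0 -20 1" --pt "0 0 120 0 0 -30 1" --pt "0 0 130 0 0 -40 1" --pt "0 0 140 0 0 -47 1" --pt "0 0 150 0 0 -54 1" --pt "0 0 160 0 0 -59 1" --pt "0 0 170 0 0 -63 1" --pt "0 0 179.7 0 0.3 -66 1" --pt "0 0 179.7 0 0.3 -66 1" --pt "0 0 179.7 0 0.3 -66 1"

```text
clock: 11.35
tool_pos: [0.646, 0.0595, 0.1537]
orientation: [-180.0, -0.0, -53.1]
force: [-0.5, -0.2, -1.7]
opening: 0.0138
```

carry_out --pt "0 0 0 0 0 -2 1" --pt "0 0 0 0 0 -4 1" --pt "0 0 0 0 0 -6 1" --pt "0 0 0 0 0 -8 1" --pt "0 0 0 0 0 -8 1" --pt "0 0 0 0 0 -8 1"

```text
clock: 12.1
tool_pos: [0.6459, 0.0596, 0.1457]
orientation: [-180.0, -0.0, -53.0]
force: [0.5, -0.0, -1.6]
opening: 0.0136
```

carry_out --pt "0 0 0 0 0 -2 1" --pt "0 0 0 0 0 -4 1" --pt "0 0 0 0 0 -6 1" --pt "0 0 0 0 0 -7.5 1" --pt "0 0 0 0 0 -8.7 1" --pt "0 0 0 0 0 -8.7 1"

```text
clock: 12.85
tool_pos: [0.6459, 0.0595, 0.1369]
orientation: [-180.0, -0.0, -53.0]
force: [-0.8, -0.8, -0.4]
opening: 0.0137
```

carry_out --pt "0 0 0 0 0 -2 1" --pt "0 0 0 0 0 -4 1" --pt "0 0 0 0 0 -6 1" --pt "0 0 0 0 0 -7.3 1" --pt "0 0 0 0 0 -8 1" --pt "0 0 0 0 0 -8 1"

```text
clock: 13.6
tool_pos: [0.6462, 0.0596, 0.1299]
orientation: [-179.9, -0.0, -53.0]
force: [-2.4, 1.3, 8.8]
opening: 0.0138
```

carry_out --pt "0 0 0 0 0 -0.6 1" --pt "0 0 0 0 0 -1.2 1" --pt "0 0 0 0 0 -1.2 1" --pt "0 0 0 0 0 -1.2 1"

```text
clock: 14.1
tool_pos: [0.6463, 0.0596, 0.129]
orientation: [-179.9, -0.0, -53.0]
force: [-3.4, -0.7, 9.2]
opening: 0.014
```

```bash
python3 - <<'E'
from h import *
o=ctrl.get_obs()
for k in("tool_pos","orientation","force","moment"):print(k,np.round(o[k],4))
E
```

```text
tool_pos [0.6463 0.0596 0.129 ]
orientation [-1.799344e+02 -4.620000e-02 -5.295820e+01]
force [-3.3796 -0.6948  9.1774]
moment [0.0302 1.2103 0.0139]
```

carry_out --pt "0 0 -4 0 0 0 1" --pt "0 0 -8 0 0 0 1" --pt "0 0 -12 0 0 0 1" --pt "0 0 -15 0 0 0 1" --pt "0 0 -15 0 0 0 1"

```text
clock: 14.72
tool_pos: [0.6474, 0.0597, 0.1294]
orientation: [-179.8, -0.1, -68.0]
force: [-0.3, -0.6, 7.6]
opening: 0.014
```

```bash
cat > s.py <<'E'
from h import *
o=ctrl.get_obs()
print(o["clock"],"z",round(o["tool_pos"][2],4),"yaw",round(o["orientation"][2],2),"F",np.round(o["force"],1),"M",np.round(o["moment"],3),"open",round(o["opening"],4),"tau6",round(o["tau"][5],3))
E
python3 s.py
```

```text
14.725 z 0.1294 yaw -67.99 F [-0.3 -0.6  7.6] M [-0.141  0.032 -0.039] open 0.014 tau6 -0.329
```

carry_out --pt "0 0 -3 0 0 0 1" --pt "0 0 -6 0 0 0 1" --pt "0 0 -9 0 0 0 1" --pt "0 0 -9 0 0 0 1"

```text
clock: 15.22
tool_pos: [0.6475, 0.0599, 0.1294]
orientation: [-179.8, -0.0, -77.0]
force: [-0.2, 1.0, 8.0]
opening: 0.0138
```

```bash
python3 s.py
```

```text
15.225 z 0.1294 yaw -76.97 F [-0.2  1.   8. ] M [0.121 0.067 0.054] open 0.0138 tau6 -0.408
```

carry_out --pt "0 0 -3 0 0 0 1" --pt "0 0 -6 0 0 0 1" --pt "0 0 -6 0 0 0 1"

```text
clock: 15.6
tool_pos: [0.6474, 0.0599, 0.1294]
orientation: [-179.8, 0.0, -83.0]
force: [-0.1, 0.6, 7.6]
opening: 0.0138
```

```bash
python3 s.py
```

```text
15.6 z 0.1294 yaw -82.96 F [-0.1  0.6  7.6] M [0.189 0.133 0.108] open 0.0138 tau6 -0.474
```

carry_out --pt "0 0 -2 0 0 0 1" --pt "0 0 -4 0 0 0 1" --pt "0 0 -4 0 0 0 1"

```text
clock: 15.98
tool_pos: [0.6474, 0.0598, 0.1294]
orientation: [-179.8, 0.0, -87.0]
force: [0.2, 0.4, 6.5]
opening: 0.0142
```

```bash
python3 s.py
```

```text
15.975 z 0.1294 yaw -86.97 F [0.2 0.4 6.5] M [0.017 0.094 0.017] open 0.0142 tau6 -0.212
```

carry_out --pt "0 0 -1.5 0 0 0 1" --pt "0 0 -3 0 0 0 1" --pt "0 0 -3 0 0 0 1"

```text
clock: 16.35
tool_pos: [0.6475, 0.0597, 0.1294]
orientation: [-179.8, 0.0, -90.0]
force: [-0.6, -0.1, 8.6]
opening: 0.0141
```

```bash
python3 s.py
```

```text
16.35 z 0.1294 yaw -89.96 F [-0.6 -0.1  8.6] M [-0.111  0.036 -0.019] open 0.0141 tau6 -0.172
```

The moment built from about 24° to 30° and then fell away by 34°, which is one click. To test the lock I'll lift gently while still gripping; a locked cap should stop 18.2 mm below the rim (TCP about 0.1304) and pull back.

carry_out --pt "0 0 0 0 0 1.5 1" --pt "0 0 0 0 0 3 1" --pt "0 0 0 0 0 4 1" --pt "0 0 0 0 0 4 1"

```text
clock: 16.85
tool_pos: [0.6469, 0.0598, 0.1306]
orientation: [-179.9, 0.0, -90.0]
force: [6.4, 0.1, -6.5]
opening: 0.0138
```

```bash
python3 s.py
```

```text
16.85 z 0.1306 yaw -89.99 F [ 6.4  0.1 -6.5] M [-0.213 -2.703 -0.021] open 0.0138 tau6 -0.0
```

The cap holds at 0.1306 with a pull of about 5 N, so it is locked under the rim. Relaxing the pull, opening, then lifting clear.

carry_out --pt "0 0 0 0 0 -2 1" --pt "0 0 0 0 0 -2.2 1" --pt "0 0 0 0 0 -2.2 0.6" --pt "0 0 0 0 0 -2.2 0.3" --pt "0 0 0 0 0 -2.2 0.3" --pt "0 0 0 0 0 -2.2 0.3" --pt "0 0 0 0 0 10 0.3" --pt "0 0 0 0 0 40 0.3" --pt "0 0 0 0 0 90 0.3" --pt "0 0 0 -40 50 140 0.3" --pt "0 0 0 -80 100 150 0.3" --pt "0 0 0 -120 150 150 0.3" --pt "0 0 0 -160 200 150 0.3" --pt "0 0 0 -200 250 150 0.3" --pt "0 0 0 -240 300 150 0.3" --pt "0 0 0 -240 350 150 0.3" --pt "0 0 0 -240 380 150 0.3" --pt "0 0 0 -240 380 150 0.3"

```text
clock: 19.1
tool_pos: [0.4051, 0.4419, 0.2817]
orientation: [180.0, -0.0, -89.8]
force: [-1.5, -0.6, -0.3]
opening: 0.0614
```

```bash
python3 - <<'E'
from fit import *
P=[ctrl.snapshot("top"),ctrl.snapshot("scene")]
ims=[]
for p in P:
    c=proj(p,[.646,.0595,.13])[0].astype(int); x,y=c; a=p["pixels"]
    ims.append(cv2.resize(a[y-32:y+32,x-32:x+32],(400,400),interpolation=2))
    try: print(line(p,[.646,.0595,.1518],.1518))
    except Exception as e: print(e)
print(disc.__name__ if 0 else "")
for d in ctrl.outline_of(P[0],"cap"):
    v,u=np.nonzero(d["pixels"]); print(d["confidence"],ray(P[0],[u.mean(),v.mean()],.1278))
for l in("sauce_cup_0","kitchen_timer"):
    for d in ctrl.search_frame(P[0],l): print(l,round(d["confidence"],2),np.round(d["centre"],3))
cv2.imwrite("pics/end.png",np.hstack(ims))
E
```

```text
(array([0.6588, 0.0439]), np.float64(41.21612156548443), np.float64(0.02590448804348051), 48)
(array([0.6535, 0.0723]), np.float64(169.41610667606398), np.float64(0.03624451886682016), 112)

0.83 [[0.6452349  0.06042144 0.1278    ]]
0.65 [[0.5138845  0.25068481 0.1278    ]]
0.43 [[0.6177932  0.06747305 0.1278    ]]
sauce_cup_0 0.78 [0.411 0.062 0.006]
sauce_cup_0 0.74 [0.624 0.069 0.095]
kitchen_timer 0.64 [0.64  0.315 0.03 ]
```

View pics/end.png

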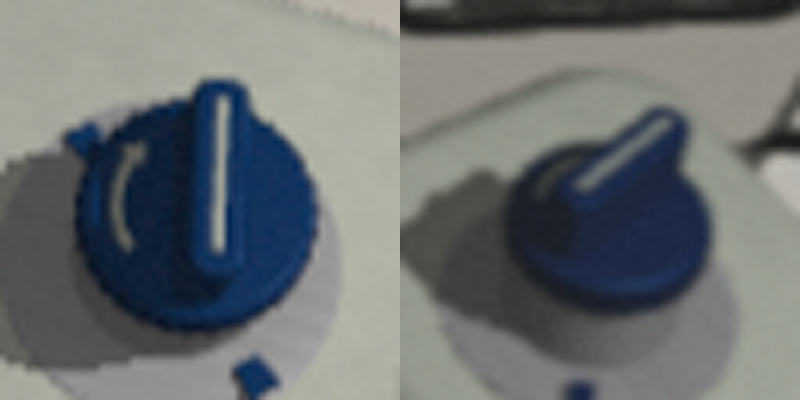

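The crops show the cap sitting level in the neck. Its white line runs from (223,97) to (217,252) in the top crop, turned well clockwise of the blue marks. One numeric check of angle and height:

```bash
python3 - <<'E'
from h import *
p=ctrl.snapshot("top"); x,y=proj(p,[.646,.0595,.13])[0].astype(int)
uv=(np.array([[223,97],[217,252]])+.5)/6.25-.5+[x-32,y-32]
for z in(.1518,.158):
    X=ray(p,uv,z);d=X[0]-X[1];print(X.mean(0),np.degrees(np.arctan2(d[1],d[0])),np.hypot(*d[:2]))
print(ctrl.get_obs()["clock"]); ctrl.close_job()
E
```

```text
[0.64682208 0.05960146 0.1518    ] -0.14797538166015123 0.0388239256636426
[0.64457068 0.06074806 0.158     ] -0.14797538166015933 0.03850777962395117
19.4
the job is handed in; nothing more can be done
```

I took the 58 mm blue cap (the other blue cap measured about 75 mm), set its lugs into the slots, pressed it about 19 mm down and turned it 37° clockwise. It clicked once, I let go, moved the arm away and handed the job in at about 19.4 s. No verdict was reported.

**Checks that agreed**
- **Click:** the turning moment rose from 24° to 30° and fell away by 34°, which fits a hard stop at about 20° and one click.
- **Lock:** lifting the cap while it was still gripped stopped at the expected locked height and pulled back with about 5 N.
- **Final pictures:** the cap sits level on the neck's axis, within about 1 mm, with its bar about 37° clockwise of the slots.

**Checks that failed or were weak**
- **Scene camera:** it showed a false 6 mm offset of the held cap. A half turn in the air showed this was camera or fit error and the cap was centred in the jaws.
- **Moment readings:** these were noisy. At 15° the wrist moment and joint 6 torque disagreed, so the stop angle and the single click come from the overall trend.
- **Bystanders:** in the last picture the timer and one sauce cup were where they started. The detector did not report the other cup, at about (0.436, 0.17), so I could not confirm it. The gripper did not come down near it.

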